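# Pop a pink cell out of the ejector fixture and trap it on the chute

### The arm

A 7-joint arm with a two-finger parallel gripper is mounted at the origin on the work surface. World frame = base frame: x ahead of the robot, y to its left, z up, the work surface at z = 0. Lengths are in mm, angles in rad, forces in N, time in s.
With the tool pointing down it reaches from about 425 to 875 mm from the base axis. Payload 8.4 kg.
Tool frame: the origin (TCP) lies at the very end of the fingers, on their centre line; the grasp point (between the pads) lies 19 mm behind it (ctrl.grip_depth is the z of the grasp point in the tool frame, in mm); z points along the fingers, y is the line along which they close (so a half turn about z gives the same grasp; the last joint's range is limited). The gripper opens to 87 mm and grips with 3 to 60 N. Pads are 19 mm wide; open, the fingers measure 117 mm over their backs; the gripper's body (75 mm by 190 mm) begins 51 mm behind the grasp point.
Start: joints at [1.112, 0.333, 0.04, 1.465, -0.013, 1.343, -0.059], TCP at [228.833, -608.358, 222.546] pointing down, gripper open.
Joint ranges: [-2.58, 2.58], [-0.38, 2.09], [-1.3, 1.39], [0.25, 2.4], [-1.5, 4.64], [0.08, 2.09], [-2.65, 2.65]. Speed limits (rad/s): [2.22, 2.22, 2.79, 2.79, 3.14, 3.14, 3.14].

### API

Orientations are given as a rotation vector (axis times angle).
In Python, from plant import ctrl gives the robot as it stands.
- The arm moves only by the shell command python3 -m pendant 'ROWS' [FORCE]. ROWS is JSON, a list of rows, each an object of numbers: "jaw": the closure, from -1 (fully open) to 1 (shut); "dx", "dy", "dz": the shift along the tool's x, y, z in cm; "wx", "wy", "wz": the turn, a rotation vector about the tool's x, y, z in degrees. In form: [{"jaw": .., "dx": .., "dy": .., "dz": .., "wx": .., "wy": .., "wz": ..}, ...]. A call has 1 to 8 rows; each row shifts and turns the commanded pose from where the row before left it, along the tool's axes as they then stand; what a row does not reach is not made up. A row lasts 1/12 s, in which the tool goes at most 41.7 mm and 7.16 degrees, less where a joint would pass 70% of its speed; a pose out of reach is approached as far as the arm can. A call is refused whole if a number of a shift passes 4.17 or a number of a turn 7.16, either way. A call with a gripper value outside its range is refused whole. The fingers move at their own pace and stop on an object; FORCE is the grip in N (left out, the last holds). Time passes only in rows, so rows that do not move let the fingers close. It gives the time, the measured TCP pose, the force, the opening and the grip force at its end, in the units of the state.
- ctrl.observe(): the state, without advancing time (a new reading comes with each control period).
- ctrl.get_image(name): name is "scene" or "top" or "wrist"; returns a dict with "frame" (384x512x3 uint8, blue, green, red), "vertical_fov" (degrees; the focal length in pixels is half the picture's height over the tangent of half this angle, whatever the lens; pixels are square), "cx", "cy" (the principal point, pixels), "rvec" (rotation vector, rad) and "tvec" (3), from world to camera coordinates, as OpenCV has them; the wrist camera has in their place "tool_from_camera" (4x4, takes a point from camera to tool coordinates, whose origin is the TCP and whose axes are the flange's). Camera axes: x right, y down, z forward; pixel columns grow to the right and rows downward; lengths in mm; the calibration is good to about 2 mm. The wrist camera is an equidistant fisheye: a pixel r from the principal point sees the ray r / f radians off the axis. A picture is of the moment at which its call begins: read the wrist's pose just before it. There is no depth.
- ctrl.sign_off(): hands the job in; it is judged then, once.
The state is a dict: "time": time; "joints": joint angles; "joint_vel": joint speeds; "tau": joint torques, N m; "tcp_pos": TCP position; "eef_rot": TCP orientation; "wrist_force": force on the tool from outside, world axes, zero at the start; "torque": the same for the moment, N m; "gripper_width": finger opening in mm; "grip_force": force on a finger pad.
Only numpy, scipy, OpenCV 4.12 (cv2) and the standard library are available. Lean on these libraries where they do the work, as an engineer would, in place of code of your own. Each camera call takes 0.05 s, during which the arm holds its last target. There are 200 camera calls.

### The job

Press down the green spring ejector behind the pink battery cell lying in the fixture, so that the cell pops out of its pocket, and stop the cell with your other finger on its white chute before it rolls past the orange line. Finish while still holding: one fingertip keeps the ejector down and the other finger keeps the popped cell at rest against it on the chute, and both have been held so for at least three seconds. Do not pick the cell up, leave the black cell and its ejector alone, and do not disturb the other things on the bench.

Things in the scene. Friction and masses are not known exactly. Their poses are not given: they have to be found in the camera images.
- fixture: Two-lane cell ejector, fixed: blue base 175 x 170 x 33 mm. Origin on the bench under its middle; z up, cells roll to +y. Lanes a, b: centre lines x = +40, -40 mm, 75 mm wide between 5 mm walls at x = -80, 0, 80 (61 mm high, y -45 to 80). Along a lane: green pad y -78 to -48; cross wall -45 to -40 (61 high); pocket -40 to -16, the cell lying across; white chute -16 to the open end at 80 mm.
- pink_cell: Pink battery cell, cylinder 21 mm in diameter, 70 mm long, about 70 g. Origin at its centre; its x axis is its length. Starts in the pocket of either lane: centre at fixture x = +40 or -40, y about -25, z about 61 mm. On the chute its centre is 10.6 mm above the chute floor.
- black_cell: Black battery cell of the same size, origin and axes, lying in the pocket of the other lane. To be left alone.
- ejector_a (a joint): Travel of lane a's green pad, m: 0 = up, 0.008 = fully down on its stop. About 2 N to start, 6 N fully down, plus up to 1 N for the cell; springs back when let go. It raises the pocket's floor by the same amount: from about 6 mm on, the cell rolls over the lip and down the chute by itself (40 mm in about 0.3 s) and off the open end unless something stands in its way.
- ejector_b (a joint): The same for lane b (fixture x = -40 mm).
- ejector_a_top (a point): Middle of the top face of lane a's green pad (44 mm along x, 30 mm along y): fixture (40, -63, 61) mm when up, 53 mm high when fully down; moves with the pad. A gripper pointing straight down, opened 60 to 100 mm with its fingers spread along fixture y, can have one tip on the pad and the other in the chute, 2 to 9 mm above the chute floor once the pad is down.
- ejector_b_top (a point): The same for lane b's pad: fixture (-40, -63, 61) mm when up.
- chute_a (a point): Point on lane a's chute floor at fixture (40, 32, 48.3) mm. The floor is plane and falls 8 degrees towards +y: 55 mm high at the pocket's lip (y = -16), 41.5 mm at the open end (y = 80). A thin orange line crosses it at y = 68 mm.
- chute_b (a point): The same for lane b: fixture (-40, 32, 48.3) mm.
- stray_pink: A pink cell, 21 mm diameter, 70 mm tall, standing on the bench beside the fixture's +x side; origin under its base. A bystander.
- stray_black: A black cell standing likewise. A bystander.
- meter: Yellow hand-held meter lying on the bench, 75 x 150 x 34 mm; origin under its middle. A bystander.
- screwdriver: Screwdriver lying on the bench; a bystander.
- jar: Jar, 60 mm diameter, 70 mm tall; origin under its middle. A bystander.
- cap_tray: Small open blue tray, 120 x 90 x 35 mm; origin under its middle. A bystander.

How it is judged (in metres and radians):
On the way, in this order (a step that is already met when the one before it is completed fails the run):
1. the ejector behind the pink cell is pressed while the cell lies in its pocket (((x of pink_cell in the frame of fixture above 0 m and value of joint ejector_a above 0.003 m) or (x of pink_cell in the frame of fixture below 0 m and value of joint ejector_b above 0.003 m)) and y of pink_cell in the frame of fixture between -0.042 and -0.014 m).
2. the popped cell is stopped by a finger on the chute, the ejector still down, for 2.5 s (((x of pink_cell in the frame of fixture above 0 m and value of joint ejector_a above 0.004 m) or (x of pink_cell in the frame of fixture below 0 m and value of joint ejector_b above 0.004 m)) and y of pink_cell in the frame of fixture between -0.012 and 0.068 m and z of pink_cell in the frame of fixture between 0.045 and 0.085 m and contact force between the fingers and pink_cell above 0.02 N), for 2.5 s.
At the end, for the whole second after the job is handed in: Pink cell's ejector held at least 4 mm down; pink cell at rest (under 20 mm/s) on the chute, its centre between fixture y = -12 mm and the orange line (68 mm), touched by a finger (over 0.02 N); black cell within 8 mm of its start (all of step 2 and linear speed of pink_cell below 0.02 m/s and distance of black_cell from where it was at the start of the episode below 0.008 m); the arm keeps its last pose, push and grip.
It fails at once if the pink cell rolls past the orange line or falls off the fixture (y of pink_cell in the frame of fixture above 0.068 m or z of pink_cell in the frame of fixture below 0.045 m).
It fails at once if the pink cell is lifted (z of pink_cell in the frame of fixture above 0.085 m).
It fails at once if the black cell is disturbed (8 mm) (distance of black_cell from where it was at the start of the episode above 0.008 m).
It fails at once if the black cell's ejector is pressed (over 3 mm) ((x of pink_cell in the frame of fixture above 0 m and value of joint ejector_b above 0.003 m) or (x of pink_cell in the frame of fixture below 0 m and value of joint ejector_a above 0.003 m)).
It fails at once if a bystander is moved more than 20 mm (distance of any of stray_pink, stray_black, meter, screwdriver, jar, cap_tray from where it was at the start of the episode above 0.02 m).
It also fails if it takes over 32 s, if anything falls off the work surface, if the arm or the gripper's body presses on something with over 40 N, if the wrist force passes 120 N, or if a joint passes its speed limit or range.

## Working session

There is one attempt and no reset: what is moved stays moved. The work goes in short steps, Python scripts to look and compute and a shell command to move; the robot and the scene stay as the last step left them, time stands still between calls to the robot, and variables do not carry over. Pictures are saved under pics/ and viewed, at most 10 in all, crops included, and the job is handed in when it is done.

```bash
mkdir -p pics; cat > h.py <<'E'
import numpy as np, cv2
from plant import ctrl
def ray(im,u,v):
    f=192/np.tan(np.radians(im["vertical_fov"])/2)
    R=cv2.Rodrigues(np.array(im["rvec"],float))[0]; t=np.array(im["tvec"],float).ravel()
    d=R.T@np.array([(u-im["cx"])/f,(v-im["cy"])/f,1]); return -R.T@t,d
def onz(im,u,v,z):
    o,d=ray(im,u,v); return o+d*(z-o[2])/d[2]
E
python3 - <<'E'
from h import *
print({k:np.round(v,3) for k,v in ctrl.observe().items()})
a=[]
for n in("top","scene"):
    im=ctrl.get_image(n); cv2.imwrite(f"pics/{n}0.png",im["frame"]); a.append(im["frame"])
    np.save(f"pics/{n}0.npy",im,allow_pickle=True)
    print(n,im["vertical_fov"],im["cx"],im["cy"],ray(im,256,192))
E
```

```text
{'time': np.float64(0.0), 'joints': array([ 1.112,  0.334,  0.04 ,  1.466, -0.013,  1.343, -0.058]), 'joint_vel': array([ 0.   , -0.002, -0.   ,  0.001,  0.   , -0.001,  0.   ]), 'tau': array([ 0.0000e+00, -6.5636e+01,  1.3350e+00, -4.0381e+01, -6.0000e-02,
        4.5000e-02,  0.0000e+00]), 'tcp_pos': array([ 228.664, -607.943,  221.666]), 'eef_rot': array([-3.089e+00, -5.620e-01,  1.000e-03]), 'wrist_force': array([0.366, 0.538, 0.23 ]), 'torque': array([-0.046,  0.015, -0.021]), 'grip_force': np.float64(0.0), 'gripper_width': np.float64(87.065)}
top 47.35929077517653 260.38595195339514 186.5519166377099 (array([ 323.73567623,   47.25925394, 1247.01451245]), array([ 0.18783132,  0.01431008, -0.98222697]))
scene 56.58710593633959 256.5457209587941 189.39206117944164 (array([1006.59599957, -566.3122309 ,  638.44861016]), array([-0.45117071,  0.65303907, -0.60830976]))
```

View pics/top0.png

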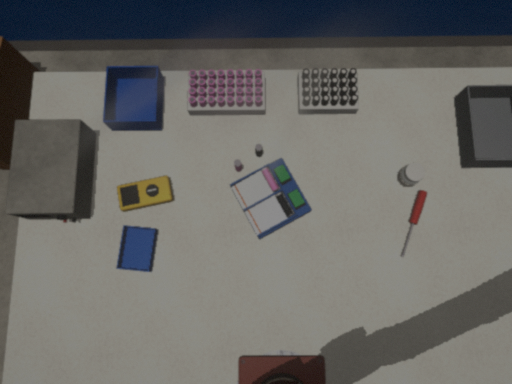

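View pics/scene0.png

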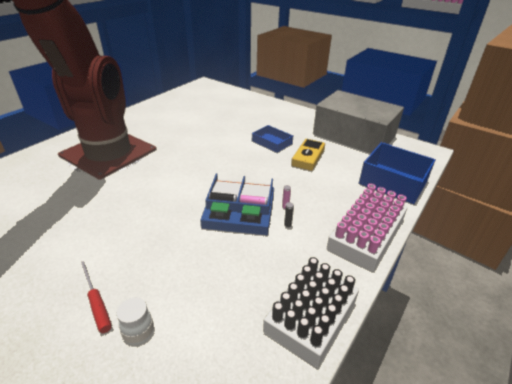

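Top view: the fixture is near (271,198). The pink cell at (270,180) is on the side of the standing cells (lane a), with its pad at (283,174). The black lane's pad is at (296,199), and the chutes run towards image left/down.

```bash
python3 - <<'E'
from h import *
P={}
for n,box in(("top",(225,155,315,240)),("scene",(195,165,280,235))):
    im=np.load(f"pics/{n}0.npy",allow_pickle=True).item(); hsv=cv2.cvtColor(im["frame"],cv2.COLOR_BGR2HSV)
    x0,y0,x1,y1=box
    for c,lo,hi in(("green",(45,90,40),(85,255,255)),("pink",(145,60,90),(175,255,255))):
        m=np.zeros((384,512),np.uint8); m[y0:y1,x0:x1]=cv2.inRange(hsv,lo,hi)[y0:y1,x0:x1]
        N,_,st,ce=cv2.connectedComponentsWithStats(m)
        for i in range(1,N):
            if st[i,4]>15: print(n,c,st[i],ce[i].round(1),onz(im,*ce[i],61 if c=="green" else 66).round(1))
    if n=="top":
        m=np.zeros((384,512),np.uint8); m[y0:y1,x0:x1]=(cv2.inRange(hsv,(0,0,120),(180,60,255)))[y0:y1,x0:x1]
        cv2.imwrite("pics/topcrop.png",cv2.resize(im["frame"][150:246,220:320],None,fx=6,fy=6,interpolation=cv2.INTER_CUBIC))
E
```

```text
top green [277 166  13  16 136] [282.4 173.8] [601.5  -9.3  61. ]
top green [288 189  16  18 166] [295.8 197.7] [533.4 -44.8  61. ]
top pink [263 169  15  22 142] [270.1 179.6] [584.   25.4  66. ]
scene green [210 202  19  10 156] [219.4 206.4] [539.3 -50.3  61. ]
scene green [242 205  19  10 161] [250.7 209.5] [609.5 -12.9  61. ]
scene pink [240 195  25   9 177] [252.1 199.1] [591.4  17.6  66. ]
```

View pics/topcrop.png

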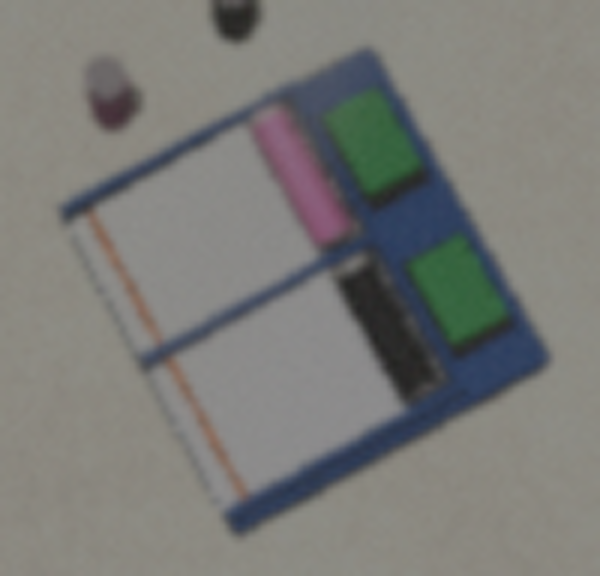

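The crop confirms pink is in lane a. The pads are about 78 mm apart (80 expected), which gives a fixture yaw of about 27.8°, and the pink cell sits where it should. Next I compute the move to a hover.

```bash
cat > go.py <<'E'
import sys
from h import *
from scipy.spatial.transform import Rotation as Ro
def plan(tgt,yaw):
    s=ctrl.observe(); R=Ro.from_rotvec(s["eef_rot"]).as_matrix()
    fy=np.array([-np.sin(yaw),np.cos(yaw),0]); c=[]
    for sg in(1,-1):
        y=sg*fy; z=np.array([0,0,-1.]); T=np.stack([np.cross(y,z),y,z],1)
        c.append(np.degrees(Ro.from_matrix(R.T@T).as_rotvec()))
    d=np.array(tgt)-s["tcp_pos"]
    print("t",round(s["time"],2),"tcp",np.round(s["tcp_pos"],1),"F",np.round(s["wrist_force"],1),"w",round(s["gripper_width"],1),"j7",round(s["joints"][6],2))
    print("tool shift cm",np.round(R.T@d/10,2),"turns deg",[np.round(k,2) for k in c])
if __name__=="__main__":
    a=list(map(float,sys.argv[1:])); plan(a[:3],np.radians(a[3]))
E
python3 go.py 582 34 190 27.8
```

```text
t 0.1 tcp [ 228.7 -608.   221.8] F [-0.2 -0.3 -0.2] w 87.2 j7 -0.06
tool shift cm [ 55.67 -47.64   3.24] turns deg [array([-0.0000e+00,  1.3000e-01,  1.7282e+02]), array([-0.08, -0.  , -7.18])]
```

```bash
python3 -m pendant '[{"jaw":-1,"dx":1.5,"dy":-1.3},{"jaw":-1,"dx":3.0,"dy":-2.6},{"jaw":-1,"dx":3.0,"dy":-2.6},{"jaw":-1,"dx":3.0,"dy":-2.6},{"jaw":-1,"dx":3.0,"dy":-2.6},{"jaw":-1,"dx":3.0,"dy":-2.6},{"jaw":-1,"dx":3.0,"dy":-2.6},{"jaw":-1,"dx":3.0,"dy":-2.6}]' 20
python3 -m pendant '[{"jaw":-1,"dx":3.0,"dy":-2.6},{"jaw":-1,"dx":3.0,"dy":-2.6},{"jaw":-1,"dx":3.0,"dy":-2.6},{"jaw":-1,"dx":3.0,"dy":-2.6},{"jaw":-1,"dx":3.0,"dy":-2.6},{"jaw":-1,"dx":3.0,"dy":-2.6},{"jaw":-1,"dx":3.0,"dy":-2.6},{"jaw":-1,"dx":3.0,"dy":-2.6}]'
python3 go.py 582 34 190 27.8
```

```text
t 0.1 tcp [ 228.7 -608.   221.8] F [-0.2 -0.3 -0.2] w 87.2 j7 -0.06
tool shift cm [ 55.67 -47.64   3.24] turns deg [array([-0.0000e+00,  1.3000e-01,  1.7282e+02]), array([-0.08, -0.  , -7.18])]invalid input at $[0]: expected keys jaw, dx, dy, dz, wx, wy, wz
invalid input at $[0]: expected keys jaw, dx, dy, dz, wx, wy, wz
```

All keys are required.

```bash
python3 -m pendant '[{"jaw":-1,"dx":1.5,"dy":-1.3,"dz":0,"wx":0,"wy":0,"wz":0},{"jaw":-1,"dx":3.0,"dy":-2.6,"dz":0,"wx":0,"wy":0,"wz":0},{"jaw":-1,"dx":3.0,"dy":-2.6,"dz":0,"wx":0,"wy":0,"wz":0},{"jaw":-1,"dx":3.0,"dy":-2.6,"dz":0,"wx":0,"wy":0,"wz":0},{"jaw":-1,"dx":3.0,"dy":-2.6,"dz":0,"wx":0,"wy":0,"wz":0},{"jaw":-1,"dx":3.0,"dy":-2.6,"dz":0,"wx":0,"wy":0,"wz":0},{"jaw":-1,"dx":3.0,"dy":-2.6,"dz":0,"wx":0,"wy":0,"wz":0},{"jaw":-1,"dx":3.0,"dy":-2.6,"dz":0,"wx":0,"wy":0,"wz":0}]' 20
python3 -m pendant '[{"jaw":-1,"dx":3.0,"dy":-2.6,"dz":0,"wx":0,"wy":0,"wz":0},{"jaw":-1,"dx":3.0,"dy":-2.6,"dz":0,"wx":0,"wy":0,"wz":0},{"jaw":-1,"dx":3.0,"dy":-2.6,"dz":0,"wx":0,"wy":0,"wz":0},{"jaw":-1,"dx":3.0,"dy":-2.6,"dz":0,"wx":0,"wy":0,"wz":0},{"jaw":-1,"dx":3.0,"dy":-2.6,"dz":0,"wx":0,"wy":0,"wz":0},{"jaw":-1,"dx":3.0,"dy":-2.6,"dz":0,"wx":0,"wy":0,"wz":0},{"jaw":-1,"dx":3.0,"dy":-2.6,"dz":0,"wx":0,"wy":0,"wz":0},{"jaw":-1,"dx":1.5,"dy":-1.3,"dz":0,"wx":0,"wy":0,"wz":0}]'
python3 go.py 582 34 190 27.8
```

```text
time: 0.77
tcp_pos: [371.1, -344.7, 222.4]
eef_rot: [-3.091, -0.562, 0.001]
wrist_force: [1.1, -0.4, -0.5]
gripper_width: 86.7
grip_force: 0.0
time: 1.43
tcp_pos: [514.1, -79.6, 222.6]
eef_rot: [-3.088, -0.569, -0.001]
wrist_force: [0.7, 0.3, 0.1]
gripper_width: 86.7
grip_force: 0.0
t 1.43 tcp [514.1 -79.6 222.6] F [0.7 0.3 0.1] w 86.7 j7 -1.17
tool shift cm [10.39 -8.19  3.28] turns deg [array([-1.1000e-01,  1.1000e-01,  1.7309e+02]), array([-0.07, -0.07, -6.91])]
```

```bash
python3 -m pendant '[{"jaw":-1,"dx":2.6,"dy":-2.05,"dz":0.5,"wx":0,"wy":0,"wz":0},{"jaw":-1,"dx":2.6,"dy":-2.05,"dz":1.0,"wx":0,"wy":0,"wz":0},{"jaw":-1,"dx":2.6,"dy":-2.05,"dz":1.0,"wx":0,"wy":0,"wz":0},{"jaw":-1,"dx":1.8,"dy":-1.4,"dz":0.8,"wx":0,"wy":0,"wz":0},{"jaw":-1,"dx":0.8,"dy":-0.65,"dz":0,"wx":0,"wy":0,"wz":-3.5},{"jaw":-1,"dx":0,"dy":0,"dz":0,"wx":0,"wy":0,"wz":-3.4},{"jaw":-1,"dx":0,"dy":0,"dz":0,"wx":0,"wy":0,"wz":0},{"jaw":-1,"dx":0,"dy":0,"dz":0,"wx":0,"wy":0,"wz":0}]'
python3 go.py 582 34 190 27.8
python3 - <<'E'
from h import *
im=ctrl.get_image("wrist"); cv2.imwrite("pics/w1.png",im["frame"]); np.save("pics/w1.npy",im,allow_pickle=True)
print({k:v for k,v in im.items() if k!="frame"})
E
```

```text
time: 2.1
tcp_pos: [581.0, 28.2, 189.2]
eef_rot: [-3.052, -0.744, 0.001]
wrist_force: [0.7, 0.1, 0.1]
gripper_width: 87.1
grip_force: 0.0
t 2.1 tcp [581.   28.2 189.2] F [0.7 0.1 0.1] w 87.1 j7 -1.33
tool shift cm [ 0.36 -0.46 -0.08] turns deg [array([6.000e-02, 3.000e-02, 1.796e+02]), array([-0.02,  0.04, -0.4 ])]
{'vertical_fov': 65.70646984690485, 'cx': 252.8618462920853, 'cy': 194.4473824799134, 'tool_from_camera': array([[-1.09962490e-03, -9.66006817e-01, -2.58514255e-01,
         7.01567157e+01],
       [ 9.99998961e-01, -8.21350599e-04, -1.18443556e-03,
        -6.57775724e-01],
       [ 9.31841987e-04, -2.58515289e-01,  9.66006717e-01,
        -1.61867094e+02],
       [ 0.00000000e+00,  0.00000000e+00,  0.00000000e+00,
         1.00000000e+00]])}
```

View pics/w1.png

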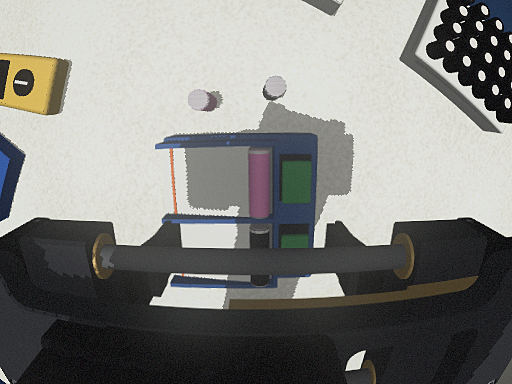

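Wrist view: the pink cell is at (259,183), its pad at (296,180) and the orange line at x≈174; the lane lies across the picture. I refine the pad, cell and yaw from here.

```bash
python3 - <<'E'
from h import *
from scipy.spatial.transform import Rotation as Ro
im=np.load("pics/w1.npy",allow_pickle=True).item(); s=ctrl.observe()
f=192/np.tan(np.radians(im["vertical_fov"])/2); M=im["tool_from_camera"]; R=Ro.from_rotvec(s["eef_rot"]).as_matrix()
def W(u,v,z):
    a=np.array([u-im["cx"],v-im["cy"]]); r=np.hypot(*a); th=r/f
    d=R@M[:3,:3]@np.array([*(a/r*np.sin(th)),np.cos(th)]); o=R@M[:3,3]+s["tcp_pos"]
    return o+d*(z-o[2])/d[2]
hsv=cv2.cvtColor(im["frame"],cv2.COLOR_BGR2HSV)
for c,lo,hi,z in(("green",(50,100,60),(80,255,255),61),("pink",(145,50,60),(178,255,255),68),("line",(3,90,120),(18,255,255),43.1)):
    m=cv2.inRange(hsv,lo,hi); m[:135]=0; m[218:]=0; m[:,:160]=0; m[:,325:]=0
    N,_,st,ce=cv2.connectedComponentsWithStats(m)
    for i in range(1,N):
        if st[i,4]>30:
            x,y,w,h,_=st[i]
            print(c,st[i],W(*ce[i],z).round(1),"ends",W(x+w/2,y,z).round(1),W(x+w/2,y+h,z).round(1))
            rc=cv2.boxPoints(cv2.minAreaRect(cv2.findNonZero(m*0+(cv2.connectedComponents(m)[1]==i).astype(np.uint8))))
            print("  corners",[W(*p,z).round(1)[:2].tolist() for p in rc])
print("walls top mid z61 (y edges) ",W(163,220,61).round(1),W(272,219,61).round(1))
E
```

```text
green [282 170  21  33 199] [596.6  -5.9  61. ] ends [614.3   1.7  61. ] [584.4 -15.   61. ]
  corners [[580.0, -2.3], [611.4, 10.1], [618.1, -7.6], [586.6, -20.6]]
pink [ 249  153   21   64 1244] [586.9  25.7  68. ] ends [614.9  39.3  68. ] [557.6   9.4  68. ]
  corners [[610.2, 48.2], [619.1, 31.2], [562.9, 1.3], [553.7, 19.3]]
line [170 149   7  65 161] [544.  107.7  43.1] ends [575.3 121.   43.1] [508.5  91.7  43.1]
  corners [[573.1, 125.4], [574.7, 122.6], [511.4, 89.0], [509.6, 91.8]]
walls top mid z61 (y edges)  [504.5  97.8  61. ] [559.5  -4.5  61. ]
```

```bash
python3 go.py 581.2 36.5 68 28.0
```

```text
t 2.15 tcp [581.   27.8 189.4] F [-1.   0.  -0.4] w 86.8 j7 -1.33
tool shift cm [ 0.42 -0.76 12.14] turns deg [array([5.0000e-02, 0.0000e+00, 1.7935e+02]), array([-0.  ,  0.03, -0.65])]
```

```bash
python3 -m pendant '[{"jaw":-1,"dx":0.4,"dy":-0.75,"dz":1.0,"wx":0,"wy":0,"wz":-0.6},{"jaw":-1,"dx":0,"dy":0,"dz":2.5,"wx":0,"wy":0,"wz":0},{"jaw":-1,"dx":0,"dy":0,"dz":2.5,"wx":0,"wy":0,"wz":0},{"jaw":-1,"dx":0,"dy":0,"dz":2.5,"wx":0,"wy":0,"wz":0},{"jaw":-1,"dx":0,"dy":0,"dz":2.0,"wx":0,"wy":0,"wz":0},{"jaw":-1,"dx":0,"dy":0,"dz":1.5,"wx":0,"wy":0,"wz":0},{"jaw":-1,"dx":0,"dy":0,"dz":0,"wx":0,"wy":0,"wz":0},{"jaw":-1,"dx":0,"dy":0,"dz":0,"wx":0,"wy":0,"wz":0}]'
python3 go.py 581.2 36.5 54 28.0
python3 - <<'E'
from h import *
im=ctrl.get_image("wrist")["frame"]; t=ctrl.get_image("scene")["frame"][150:250,180:300]
a=cv2.resize(im[60:300,120:400],(490,420)); b=cv2.resize(t,(300,250))
o=np.zeros((420,790,3),np.uint8); o[:,:490]=a; o[:250,490:]=b; cv2.imwrite("pics/w2.png",o)
E
```

```text
time: 2.82
tcp_pos: [580.5, 37.1, 68.9]
eef_rot: [-3.047, -0.762, 0.003]
wrist_force: [0.7, 0.2, 0.6]
gripper_width: 87.3
grip_force: 0.0
t 2.82 tcp [580.5  37.1  68.9] F [0.7 0.2 0.6] w 87.3 j7 -1.39
tool shift cm [0.03 0.09 1.49] turns deg [array([-1.3000e-01, -9.0000e-02, -1.7992e+02]), array([-0.06,  0.08,  0.08])]
```

View pics/w2.png

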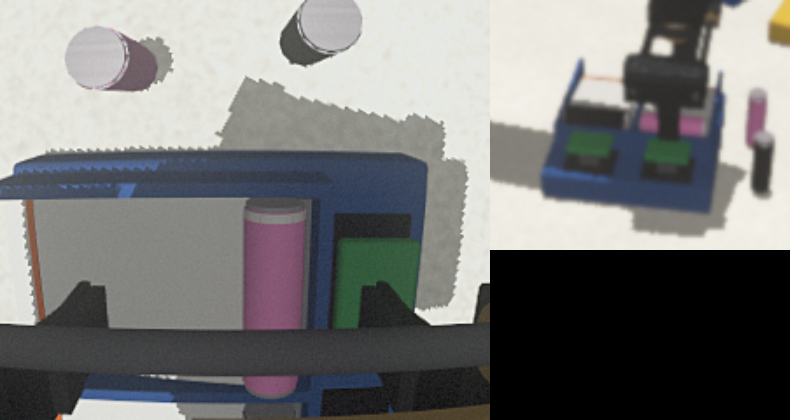

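The pad finger stands over the green pad, the other finger is in the lane's chute, and the cell is still in its pocket. I press now.

```bash
python3 -m pendant '[{"jaw":-1,"dx":0,"dy":0,"dz":0.5,"wx":0,"wy":0,"wz":0},{"jaw":-1,"dx":0,"dy":0,"dz":0.3,"wx":0,"wy":0,"wz":0},{"jaw":-1,"dx":0,"dy":0,"dz":0.3,"wx":0,"wy":0,"wz":0},{"jaw":-1,"dx":0,"dy":0,"dz":0.3,"wx":0,"wy":0,"wz":0},{"jaw":-1,"dx":0,"dy":0,"dz":0.1,"wx":0,"wy":0,"wz":0},{"jaw":-1,"dx":0,"dy":0,"dz":0,"wx":0,"wy":0,"wz":0},{"jaw":-1,"dx":0,"dy":0,"dz":0,"wx":0,"wy":0,"wz":0},{"jaw":-1,"dx":0,"dy":0,"dz":0,"wx":0,"wy":0,"wz":0}]'
python3 - <<'E'
from h import *
im=ctrl.get_image("wrist")["frame"]; t=ctrl.get_image("scene")["frame"][150:250,180:300]
a=cv2.resize(im[60:300,120:400],(490,420)); b=cv2.resize(t,(300,250))
o=np.zeros((420,790,3),np.uint8); o[:,:490]=a; o[:250,490:]=b; cv2.imwrite("pics/w3.png",o)
E
```

```text
time: 3.58
tcp_pos: [581.8, 37.0, 55.1]
eef_rot: [3.047, 0.763, 0.002]
wrist_force: [0.7, -0.5, 5.2]
gripper_width: 87.0
grip_force: 2.6
```

View pics/w3.png

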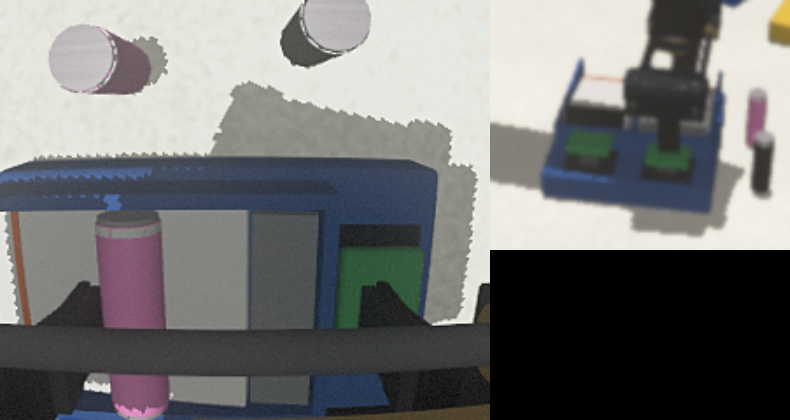

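The cell popped out and rests against the chute finger, well short of the orange line (x≈20); the pad is down at about 5 N. I add 1 mm for margin and hold over 3 s.

```bash
python3 -m pendant '[{"jaw":-1,"dx":0,"dy":0,"dz":0.05,"wx":0,"wy":0,"wz":0},{"jaw":-1,"dx":0,"dy":0,"dz":0.05,"wx":0,"wy":0,"wz":0},{"jaw":-1,"dx":0,"dy":0,"dz":0,"wx":0,"wy":0,"wz":0},{"jaw":-1,"dx":0,"dy":0,"dz":0,"wx":0,"wy":0,"wz":0},{"jaw":-1,"dx":0,"dy":0,"dz":0,"wx":0,"wy":0,"wz":0},{"jaw":-1,"dx":0,"dy":0,"dz":0,"wx":0,"wy":0,"wz":0},{"jaw":-1,"dx":0,"dy":0,"dz":0,"wx":0,"wy":0,"wz":0},{"jaw":-1,"dx":0,"dy":0,"dz":0,"wx":0,"wy":0,"wz":0}]'
for i in 1 2 3 4 5; do python3 -m pendant '[{"jaw":-1,"dx":0,"dy":0,"dz":0,"wx":0,"wy":0,"wz":0},{"jaw":-1,"dx":0,"dy":0,"dz":0,"wx":0,"wy":0,"wz":0},{"jaw":-1,"dx":0,"dy":0,"dz":0,"wx":0,"wy":0,"wz":0},{"jaw":-1,"dx":0,"dy":0,"dz":0,"wx":0,"wy":0,"wz":0},{"jaw":-1,"dx":0,"dy":0,"dz":0,"wx":0,"wy":0,"wz":0},{"jaw":-1,"dx":0,"dy":0,"dz":0,"wx":0,"wy":0,"wz":0},{"jaw":-1,"dx":0,"dy":0,"dz":0,"wx":0,"wy":0,"wz":0},{"jaw":-1,"dx":0,"dy":0,"dz":0,"wx":0,"wy":0,"wz":0}]' | grep -E 'time|tcp|force'; done
python3 - <<'E'
from h import *
im=ctrl.get_image("wrist")["frame"]; t=ctrl.get_image("top")["frame"][150:246,220:320]
a=cv2.resize(im[60:300,120:400],(490,420)); b=cv2.resize(t,(300,288))
o=np.zeros((420,790,3),np.uint8); o[:,:490]=a; o[:288,490:]=b; cv2.imwrite("pics/w4.png",o)
E
```

```text
time: 4.35
tcp_pos: [581.8, 37.0, 54.1]
eef_rot: [3.047, 0.763, 0.002]
wrist_force: [0.1, 0.8, 5.6]
gripper_width: 87.1
grip_force: 2.8
time: 5.02
tcp_pos: [581.8, 37.0, 54.1]
wrist_force: [0.4, -0.4, 5.4]
grip_force: 2.8
time: 5.68
tcp_pos: [581.8, 37.0, 54.1]
wrist_force: [0.6, 0.1, 5.6]
grip_force: 2.8
time: 6.35
tcp_pos: [581.8, 37.0, 54.1]
wrist_force: [-0.2, -0.3, 5.6]
grip_force: 2.8
time: 7.02
tcp_pos: [581.8, 37.0, 54.1]
wrist_force: [-0.2, -0.3, 5.2]
grip_force: 2.8
time: 7.68
tcp_pos: [581.8, 37.0, 54.1]
wrist_force: [1.0, 1.0, 7.4]
grip_force: 2.8
```

View pics/w4.png

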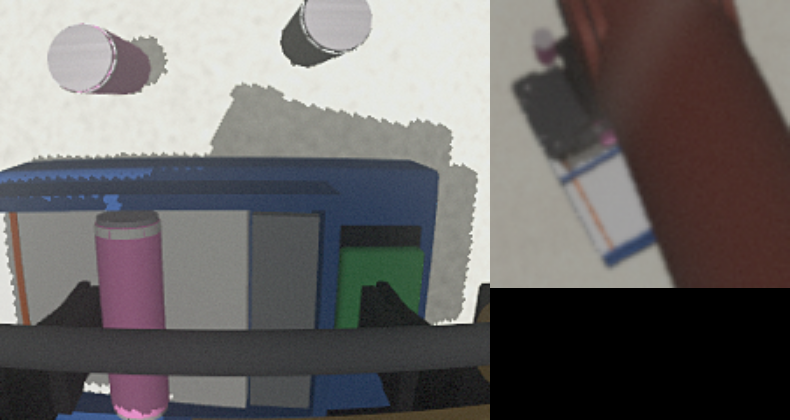

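The cell is unchanged, still resting against the finger, and the pad is still down. It has been held for about 4 s.

```bash
python3 -c "
from plant import ctrl; print(ctrl.sign_off())"
```

```text
the job is handed in; nothing more can be done
None
```

I pressed lane a's ejector about 7 mm down, and the pink cell popped out and came to rest against the other finger, short of the orange line; both were held for about 4 s, and the job is handed in (the sign-off returned no verdict).

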